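Put the tested tubes and the adapter away

ROBOT

A 6-joint arm with a two-finger parallel gripper is mounted at the origin on the work surface. World frame = base frame: x ahead of the robot, y to its left, z up, the work surface at z = 0. Lengths are in m, angles in rad, forces in N, time in s.
With the tool pointing down it reaches from about 0.425 to 0.95 m from the base axis. Payload 3.5 kg.
Tool frame: the origin (TCP) lies at the very end of the fingers, on their centre line; the grasp point (between the pads) lies 19 mm behind it; y points along the fingers, z is the direction in which the jaws open and shut, and the axes are right-handed (so a half turn about y gives the same grasp; the last joint's range is limited). The gripper opens to 85 mm and grips with 20 to 120 N. Pads are 22 mm wide; open, the fingers measure 114 mm over their backs; the gripper's body (76 mm by 85 mm) begins 54 mm behind the grasp point. The pads swing forward as they close: fully open they stand 13 mm farther back than shut.
Start: joints at [1.086, 0.286, 1.577, -0, 1.279, -0.15], TCP at [0.222, 0.638, 0.231] pointing down, gripper open.
Joint ranges: [-2.77, 2.77], [-0.9, 2.22], [0.21, 2.48], [-1.53, 4.67], [0.24, 2.81], [-2.84, 2.84]. Speed limits (rad/s): [2.79, 2.79, 3.14, 3.14, 3.14, 3.14].

INTERFACE

Orientations are given as a unit quaternion [x, y, z, w].
In Python, from plant import ctrl, cams gives the robot as it stands.
- The arm moves only by the tool play_rows, never from a script. Its argument "steps" is a list of rows, each an object of numbers: "claw": the finger opening in cm, from 0 to 8.54; "tx", "ty", "tz": the shift along the tool's x, y, z in cm; "ax", "ay", "az": the turn, a rotation vector about the tool's x, y, z in degrees. A call has 1 to 12 rows; each row is the pose to reach, as a shift and turn from the pose commanded when the call began, along the tool's axes at that moment; what a row does not reach only later rows make up. A row lasts 1/12 s, in which the tool goes at most 41.7 mm and 7.16 degrees, less where a joint would pass 70% of its speed; a pose out of reach is approached as far as the arm can. A call with a gripper value outside its range is refused whole. The fingers move at their own pace and stop on an object; "grip_force" is the grip in N (left out, the last holds). Time passes only in rows, so rows that repeat a pose let the fingers close. It gives the time, the measured TCP pose, the force and the opening at its end, in the units of the state.
- ctrl.get_state(): the state, without advancing time (a new reading comes with each control period).
- cams.read_camera(name): name is "scene" or "side" or "wrist"; returns (picture, depth): 420x560x3 uint8, blue, green, red; 420x560 float32, m along the optical axis (not along the pixel's ray), 0 where there is no reading.
- cams.camera_model(name): a dict with "intrinsics" (3x3 intrinsics, pixels), "distortion" ([k1, k2, p1, p2, k3] as OpenCV has them; the pictures are not rectified), "rvec" (rotation vector, rad) and "tvec" (3), from world to camera coordinates, as OpenCV has them; the wrist camera has in their place "tool_from_camera" (4x4, takes a point from camera to tool coordinates, whose origin is the TCP and whose axes are the tool frame's). Camera axes: x right, y down, z forward; pixel columns grow to the right and rows downward; lengths in m; the calibration is good to about 2 mm. A picture is of the moment at which its call begins: read the wrist's pose just before it. camera_model takes no time and is no camera call.
- ctrl.sign_off(): hands the job in, once; it reports no verdict.
The state is a dict: "time": time; "qpos": joint angles; "dq": joint speeds; "joint_efforts": joint torques, N m; "eef_pos": TCP position; "tcp_rot": TCP orientation; "contact_force": force on the tool from outside, world axes, zero at the start; "wrist_torque": the same for the moment, N m; "opening": opening from 0.0 (shut) to 1.0 (fully open).
Only numpy, scipy, OpenCV 4.12 (cv2) and the standard library are available. Lean on these libraries where they do the work, as an engineer would, in place of code of your own. Each camera call takes 0.05 s, during which the arm holds its last target.

TASK

Clear the counter after testing: stand the two squat black-based tubes in the shallow two-bay wooden rack, one in each bay, and the aluminium socket adapter in the round metal dish, in any order; then, last of all, stand the tall grey-based rectifier tube in the deep square wooden well. Keep everything upright, set each piece down gently without dropping it, leave all four standing on the floor of their places, and do not disturb the tube puller or the screwdriver.

Things in the scene. Friction and masses are not known exactly. Their poses are not given: they have to be found in the camera images.
- rectifier: Tall glass rectifier tube, loose, standing upright on the bench, about 90 g. 116 mm high: grey flat-bottomed base 36 mm in diameter up to 34 mm, then a clear glass bulb 40 mm in diameter, straight-sided from 40 to 98 mm above the bottom, with a rounded top. Origin at the centre of its underside, z up along its axis.
- octal_a: Squat glass octal tube, loose, standing upright, about 50 g; same kind as octal_b and interchangeable with it. 72 mm high: black flat-bottomed base 33 mm in diameter up to 26 mm, then clear glass 30 mm in diameter, straight-sided from 26 to 62 mm, with a rounded top. Origin at the centre of its underside, z up along its axis.
- octal_b: The other squat octal tube, of exactly the same shape and size as octal_a. Origin at the centre of its underside, z up along its axis.
- adapter: Dented aluminium socket adapter, loose, standing upright, about 60 g: a plain cylinder 38 mm in diameter and 46 mm high with a black eight-hole socket face on top. Origin at the centre of its underside, z up along its axis.
- rack: Shallow plywood rack with two square bays, fixed to the bench. Outside 72 mm (its x) by 139 mm (its y), walls 5 mm thick with their top 18 mm above the bench; a 5 mm divider across the middle. Each bay is 62 by 62 mm inside, centred 33.5 mm from the rack's origin along its own +y and -y; the bay floor is 5 mm above the bench. Origin at the centre of its underside; z up.
- well: Deep single square plywood well, fixed to the bench. Outside 74 by 74 mm, walls 5 mm thick with their top 36 mm above the bench, inside 64 by 64 mm, floor 5 mm above the bench. Origin at the centre of its underside; x and y along its walls, z up.
- dish: Shallow round steel dish, fixed to the bench. 100 mm outside diameter, 94 mm inside, rim 11 mm above the bench, floor 3 mm above the bench. Origin at the centre of its underside; z up.
- puller: Chrome tube puller, a loose bystander lying flat: a U of steel strip 110 mm long (its x), 29 mm wide, 12 mm high. Origin at the centre of its underside. Not to be disturbed. Farther to the right, clear of the work (beyond about 0.53 m from the robot's centre line), stands the fixed tube tester, with its open lid up to 280 mm high.
- screwdriver: Screwdriver, a loose bystander lying flat, 190 mm long along its x, handle to its -x and 26 mm thick. Origin at mid-length, on the underside. Not to be disturbed.

How it is judged:
By the outcome, as a careful person would: the job done as asked, in the order asked, and still so for the second after the job is handed in, with the robot touching nothing.
It also fails if it takes over 106 s, if anything falls off the work surface, if the arm or the gripper's body presses on something with over 40 N, if the wrist force passes 120 N, or if a joint passes its speed limit or range.

## Working session

There is one attempt and no reset: what is moved stays moved. The work goes in short steps, Python scripts to look and compute and a tool call to move; the robot and the scene stay as the last step left them, time stands still between calls to the robot, and variables do not carry over. Pictures are saved under pics/ and viewed, and the job is handed in when it is done.

Besides the shell and the picture viewer there is one more tool, called after ">>>" as a command line: name --argument value ..., lists and objects as JSON in quotes. play_rows: Moves the arm, as the interface text tells. Its arguments: {"type":"object","properties":{"steps":{"type":"array","items":{"type":"object","properties":{"claw":{"type":"number"},"tx":{"type":"number"},"ty":{"type":"number"},"tz":{"type":"number"},"ax":{"type":"number"},"ay":{"type":"number"},"az":{"type":"number"}}}},"grip_force":{"type":"number"}},"required":["steps"]}

```bash
ls; mkdir -p pics
python3 - <<'E'
from plant import ctrl,cams
import cv2,numpy as np
print(ctrl.get_state())
for n in ["scene","side","wrist"]:
    m=cams.camera_model(n); print(n,m)
    p,d=cams.read_camera(n); cv2.imwrite(f"pics/{n}0.png",p); np.savez(f"pics/{n}0.npz",p=p,d=d)
E
```

```text
pics
{'time': 0.0, 'qpos': array([ 1.08598794e+00,  2.87221955e-01,  1.57816961e+00,  1.30494376e-06,
        1.27857352e+00, -1.50005420e-01]), 'dq': array([-0.00236686, -0.00267755, -0.00041571,  0.00032268,  0.0014064 ,
       -0.00026045]), 'joint_efforts': array([ 2.65811541e-03, -4.05975652e+01, -2.92626232e+01,  3.99616511e-05,
        5.74182108e-03,  1.06730377e-05]), 'eef_pos': array([0.22146349, 0.63694969, 0.22991363]), 'tcp_rot': array([ 0.69801841, -0.1180809 ,  0.11755649, -0.69642492]), 'contact_force': array([-0.03521827, -0.54970851, -0.26409736]), 'wrist_torque': array([ 0.00800162,  0.01363479, -0.00117275]), 'opening': 1.0018999208769408}
scene {'intrinsics': array([[427.04166769,   0.        , 278.17668038],
       [  0.        , 427.04166769, 207.97842919],
       [  0.        ,   0.        ,   1.        ]]), 'distortion': array([-0.054418,  0.      ,  0.      ,  0.      ,  0.      ]), 'rvec': array([ 2.21361831,  1.45012911, -0.43587974]), 'tvec': array([-0.24211829, -0.38016807,  1.4897265 ])}
side {'intrinsics': array([[531.03072681,   0.        , 277.900395
[... 224 characters left out ...]
1573256,  0.04362249]), 'tvec': array([-0.52225996,  0.07301428,  1.24547081])}
wrist {'intrinsics': array([[321.06650791,   0.        , 275.64927346],
       [  0.        , 321.06650791, 215.15525736],
       [  0.        ,   0.        ,   1.        ]]), 'distortion': array([0.01848642, 0.        , 0.        , 0.        , 0.        ]), 'tool_from_camera': array([[ 6.74601799e-04,  9.50644430e-01,  3.10281667e-01,
        -8.05457098e-02],
       [-6.69220037e-04, -3.10281239e-01,  9.50644573e-01,
        -1.42746876e-01],
       [ 9.99999549e-01, -8.48953248e-04,  4.26874019e-04,
         6.30818073e-04],
       [ 0.00000000e+00,  0.00000000e+00,  0.00000000e+00,
         1.00000000e+00]])}
```

View pics/scene0.png

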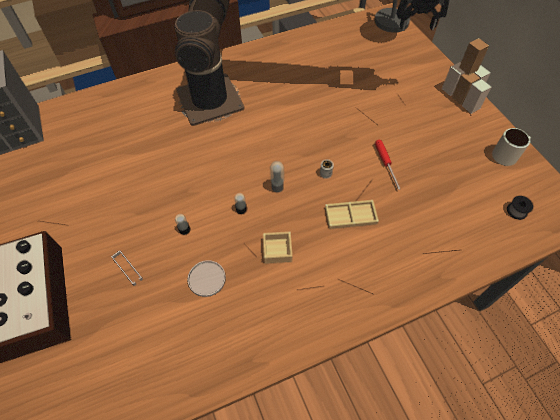

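View pics/side0.png

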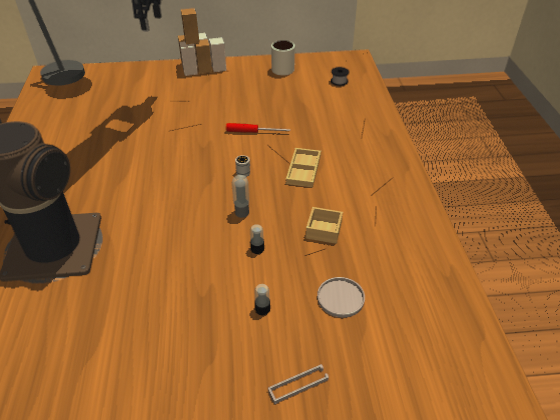

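View pics/wrist0.png

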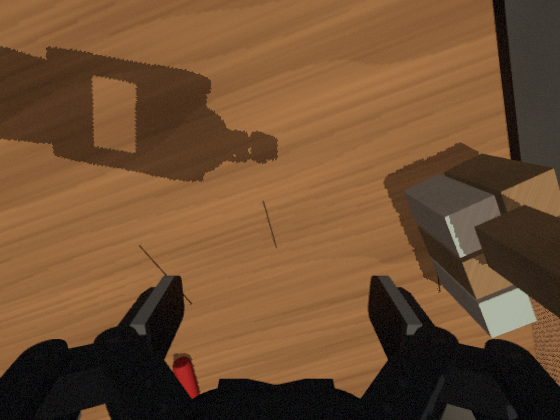

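The scene view shows octals near (183,225) and (241,204), the rectifier near (277,178) and the adapter near (327,169). The rack is at (351,213), the well at (278,247), the dish at (207,278), the puller at (126,267) and the screwdriver at (388,165). I'll zoom in and project these.

```bash
cat > h.py <<'E'
import numpy as np,cv2
from plant import ctrl,cams
from scipy.spatial.transform import Rotation as R
def ext(n,st=None):
    m=cams.camera_model(n)
    if n!="wrist":
        Rm=cv2.Rodrigues(np.array(m["rvec"]))[0]; return m,Rm.T,-Rm.T@np.array(m["tvec"])
    T=np.array(m["tool_from_camera"]); Rt=R.from_quat(st["tcp_rot"]).as_matrix()
    return m,Rt@T[:3,:3],Rt@T[:3,3]+st["eef_pos"]
def rays(n,px,st=None):
    m,Rw,c=ext(n,st)
    u=cv2.undistortPoints(np.float64(px).reshape(-1,1,2),m["intrinsics"],m["distortion"]).reshape(-1,2)
    return c,(Rw@np.c_[u,np.ones(len(u))].T).T
def plane(n,px,z,st=None):
    c,d=rays(n,px,st); return c+d*((z-c[2])/d[:,2])[:,None]
def cloud(n,d,st=None):
    v,u=np.mgrid[:d.shape[0],:d.shape[1]]
    c,r=rays(n,np.c_[u.ravel(),v.ravel()],st)
    return (c+r*d.reshape(-1,1)).reshape(*d.shape,3)
def proj(n,P,st=None):
    m,Rw,c=ext(n,st); q=(np.atleast_2d(P)-c)@Rw
    return cv2.projectPoints(q,np.zeros(3),np.zeros(3),m["intrinsics"],m["distortion"])[0].reshape(-1,2)
E
python3 - <<'E'
from h import *
p=cv2.imread("pics/scene0.png");s=cv2.imread("pics/side0.png")
cv2.imwrite("pics/sz.png",cv2.resize(p[125:305,100:410],None,fx=2.58,fy=2.58,interpolation=cv2.INTER_CUBIC))
cv2.imwrite("pics/dz.png",cv2.resize(s[110:410,200:380],None,fx=2,fy=2,interpolation=cv2.INTER_CUBIC))
d=np.load("pics/scene0.npz")["d"]; W=cloud("scene",d)
for n,(x,y) in dict(tab=(300,230),dish=(207,278),well=(278,247),rect=(277,165),rectbase=(278,188),rack=(340,213),oa=(183,230),ob=(241,210),ad=(327,165)).items(): print(n,d[y,x],W[y,x].round(4), plane("scene",[(x,y)],0)[0].round(3))
E
```

```text
tab 1.2097778 [ 0.6012  0.072  -0.0033] [0.603 0.071 0.   ]
dish 1.1274304 [ 0.6381 -0.2164  0.0044] [ 0.636 -0.216  0.   ]
well 1.166879 [ 0.632  -0.0089  0.0103] [ 0.627 -0.007  0.   ]
rect 1.1885742 [0.445  0.0702 0.1126] [0.364 0.103 0.   ]
rectbase 1.2586192 [0.4585 0.0659 0.0209] [0.445 0.071 0.   ]
rack 1.2299873 [0.6002 0.1993 0.0034] [0.598 0.201 0.   ]
oa 1.1834347 [ 0.4842 -0.2326  0.0243] [ 0.469 -0.233  0.   ]
ob 1.2221279 [ 0.4847 -0.0607  0.0188] [ 0.473 -0.058  0.   ]
ad 1.2705039 [0.4568 0.226  0.0455] [0.427 0.245 0.   ]
```

View pics/sz.png

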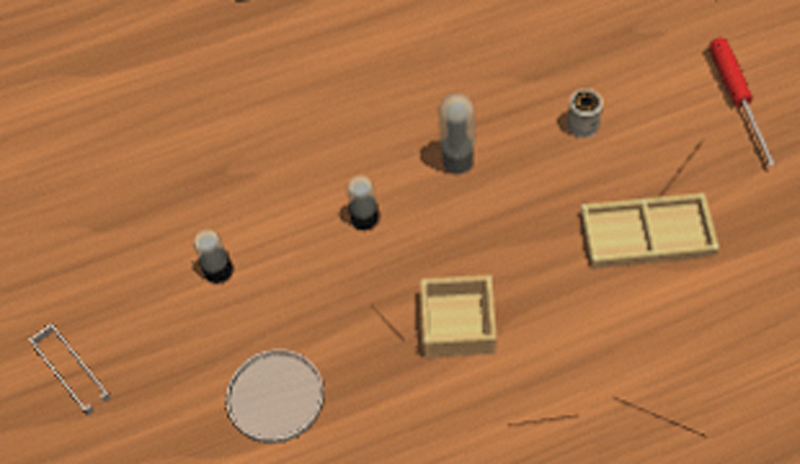

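View pics/dz.png

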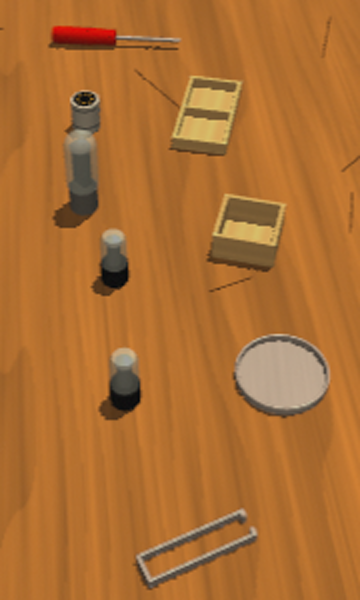

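```bash
cat > fit.py <<'E'
from h import *
from scipy.optimize import least_squares
def cyl(P,r,c0):
    f=least_squares(lambda c:np.hypot(P[:,0]-c[0],P[:,1]-c[1])-r,c0,loss="soft_l1",f_scale=.002); return f.x,np.sqrt(np.mean(f.fun**2))
E
python3 - <<'E'
from fit import *
st=ctrl.get_state(); print(R.from_quat(st["tcp_rot"]).as_matrix().round(3))
objs=dict(rect=((.463,.066),.018,(.008,.032)),oa=((.482,-.232),.0165,(.006,.024)),ob=((.482,-.06),.0165,(.006,.024)),ad=((.465,.222),.019,(.008,.042)))
for n in ["scene","side"]:
    d=np.load(f"pics/{n}0.npz")["d"]; W=cloud(n,d)
    T=W[(abs(W[...,0]-.6)<.25)&(abs(W[...,1])<.35)&(abs(W[...,2])<.02)]
    print(n,"table z med",np.median(T[:,2]).round(4),T[:,2].std())
    for k,(c,r,(a,b)) in objs.items():
        m=(np.hypot(W[...,0]-c[0],W[...,1]-c[1])<.04)&(W[...,2]>a)&(W[...,2]<b)&(d>0)
        P=W[m]; x,e=cyl(P,r,c); print(k,len(P),x.round(4),e.round(4))
        up=W[(np.hypot(W[...,0]-c[0],W[...,1]-c[1])<.04)&(W[...,2]>.05)&(d>0)]
        if len(up): print("   up",len(up),up.mean(0).round(4),up[:,2].max().round(4))
E
```

```text
[[ 0.944 -0.001  0.329]
 [-0.329 -0.002  0.944]
 [-0.    -1.    -0.002]]
scene table z med 0.0002 0.00302839862531105
rect 54 [0.4695 0.0572] 0.0057
   up 251 [0.4527 0.0662 0.0917] 0.1166
oa 47 [ 0.4688 -0.2288] 0.0055
   up 109 [ 0.4747 -0.2288  0.0658] 0.0757
ob 37 [ 0.4705 -0.0559] 0.004
   up 103 [ 0.4763 -0.0569  0.0654] 0.076
ad 90 [0.4547 0.2279] 0.0018
   up 1 [0.4732 0.2337 0.0511] 0.0511
side table z med -0.0006 0.002979104057379306
rect 97 [0.4399 0.0708] 0.0015
   up 391 [0.4411 0.0573 0.0886] 0.1174
oa 89 [ 0.4688 -0.2278] 0.0011
   up 192 [ 0.4683 -0.2346  0.0643] 0.0748
ob 74 [ 0.4696 -0.056 ] 0.0011
   up 154 [ 0.4694 -0.0629  0.0638] 0.0729
ad 147 [0.4502 0.2279] 0.0023
```

Bases seen from the side: octals at (0.469,-0.228) and (0.470,-0.056), adapter about (0.452,0.228), rectifier about (0.440,0.068). I'll move to a high view with the tool axes lined up with the world.

>>> play_rows --steps '[{"claw": 8.5,"tx": 42.5,"ty": -7,"tz": -52.6,"ay": -19.2},{"claw": 8.5,"tx": 42.5,"ty": -7,"tz": -52.6,"ay": -19.2},{"claw": 8.5,"tx": 42.5,"ty": -7,"tz": -52.6,"ay": -19.2},{"claw": 8.5,"tx": 42.5,"ty": -7,"tz": -52.6,"ay": -19.2},{"claw": 8.5,"tx": 42.5,"ty": -7,"tz": -52.6,"ay": -19.2},{"claw": 8.5,"tx": 42.5,"ty": -7,"tz": -52.6,"ay": -19.2},{"claw": 8.5,"tx": 42.5,"ty": -7,"tz": -52.6,"ay": -19.2},{"claw": 8.5,"tx": 42.5,"ty": -7,"tz": -52.6,"ay": -19.2},{"claw": 8.5,"tx": 42.5,"ty": -7,"tz": -52.6,"ay": -19.2},{"claw": 8.5,"tx": 42.5,"ty": -7,"tz": -52.6,"ay": -19.2},{"claw": 8.5,"tx": 42.5,"ty": -7,"tz": -52.6,"ay": -19.2},{"claw": 8.5,"tx": 42.5,"ty": -7,"tz": -52.6,"ay": -19.2}]'

```text
invalid input at $.steps[0]: expected keys claw, tx, ty, tz, ax, ay, az
```

>>> play_rows --steps '[{"claw": 8.5,"tx": 42.5,"ty": -7,"tz": -52.6,"ax": 0,"ay": -19.2,"az": 0},{"claw": 8.5,"tx": 42.5,"ty": -7,"tz": -52.6,"ax": 0,"ay": -19.2,"az": 0},{"claw": 8.5,"tx": 42.5,"ty": -7,"tz": -52.6,"ax": 0,"ay": -19.2,"az": 0},{"claw": 8.5,"tx": 42.5,"ty": -7,"tz": -52.6,"ax": 0,"ay": -19.2,"az": 0},{"claw": 8.5,"tx": 42.5,"ty": -7,"tz": -52.6,"ax": 0,"ay": -19.2,"az": 0},{"claw": 8.5,"tx": 42.5,"ty": -7,"tz": -52.6,"ax": 0,"ay": -19.2,"az": 0},{"claw": 8.5,"tx": 42.5,"ty": -7,"tz": -52.6,"ax": 0,"ay": -19.2,"az": 0},{"claw": 8.5,"tx": 42.5,"ty": -7,"tz": -52.6,"ax": 0,"ay": -19.2,"az": 0},{"claw": 8.5,"tx": 42.5,"ty": -7,"tz": -52.6,"ax": 0,"ay": -19.2,"az": 0},{"claw": 8.5,"tx": 42.5,"ty": -7,"tz": -52.6,"ax": 0,"ay": -19.2,"az": 0},{"claw": 8.5,"tx": 42.5,"ty": -7,"tz": -52.6,"ax": 0,"ay": -19.2,"az": 0},{"claw": 8.5,"tx": 42.5,"ty": -7,"tz": -52.6,"ax": 0,"ay": -19.2,"az": 0}]'

```text
time: 1.15
eef_pos: [0.3898, 0.1676, 0.283]
tcp_rot: [-0.707, -0.0, 0.0, 0.707]
contact_force: [1.8, 0.1, 0.0]
opening: 0.994
```

>>> play_rows --steps '[{"claw": 8.5,"tx": 6,"ty": -2,"tz": -16.8,"ax": 0,"ay": 0,"az": 0},{"claw": 8.5,"tx": 6,"ty": -2,"tz": -16.8,"ax": 0,"ay": 0,"az": 0},{"claw": 8.5,"tx": 6,"ty": -2,"tz": -16.8,"ax": 0,"ay": 0,"az": 0},{"claw": 8.5,"tx": 6,"ty": -2,"tz": -16.8,"ax": 0,"ay": 0,"az": 0},{"claw": 8.5,"tx": 6,"ty": -2,"tz": -16.8,"ax": 0,"ay": 0,"az": 0},{"claw": 8.5,"tx": 6,"ty": -2,"tz": -16.8,"ax": 0,"ay": 0,"az": 0},{"claw": 8.5,"tx": 6,"ty": -2,"tz": -16.8,"ax": 0,"ay": 0,"az": 0}]'

```text
time: 1.73
eef_pos: [0.4497, 0.0013, 0.3024]
tcp_rot: [-0.707, 0.001, -0.0, 0.707]
contact_force: [0.4, 0.1, -0.9]
opening: 0.991
```

Run:
```python
from h import *
st=ctrl.get_state(); p,d=cams.read_camera("wrist"); cv2.imwrite("pics/w1.png",p)
np.savez("pics/w1.npz",d=d,**{k:st[k] for k in("eef_pos","tcp_rot")}); print(st["eef_pos"],st["tcp_rot"],st["qpos"].round(3),st["time"])
```

```text
[0.44969198 0.00133699 0.30235882] [-7.06748244e-01  9.44620131e-04 -1.38000154e-04  7.07464492e-01] [-2.240e-01 -2.810e-01  2.017e+00  1.000e-03  1.407e+00 -1.793e+00] 1.7333
```

View pics/w1.png

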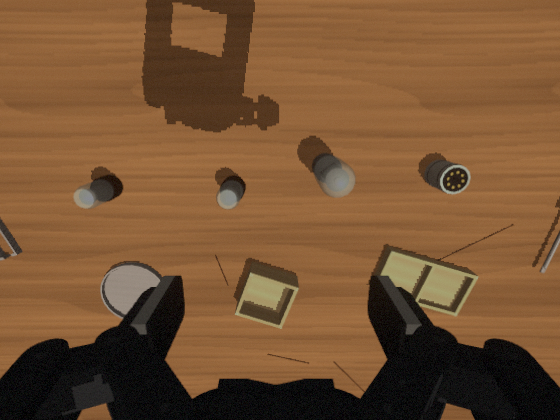

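The wrist view shows the octals at (95,192) and (230,192), the rectifier at (335,175), the adapter at (450,177), the well at (267,293), the rack at (427,280) and the dish at (133,290), part hidden by the finger.

Run:
```python
from fit import *
f=np.load("pics/w1.npz"); d=f["d"]; st=dict(eef_pos=f["eef_pos"],tcp_rot=f["tcp_rot"])
D={"wrist":(d,st)}
for n in("scene","side"): D[n]=(np.load(f"pics/{n}0.npz")["d"],None)
objs=dict(rect=((.442,.068),.018,(.006,.032)),oa=((.469,-.228),.0165,(.006,.024)),ob=((.470,-.056),.0165,(.006,.024)),ad=((.452,.228),.019,(.008,.042)))
for n,(d,s) in D.items():
    W=cloud(n,d,s)
    if n=="wrist": T=W[60:240][(abs(W[60:240,:,2])<.012)]; print("table",np.median(T[:,2]),T[:,2].std())
    for nm,c,h,r in(("rack",(.6,.22),.012,.1),("well",(.63,-.01),.026,.07),("dish",(.64,-.21),.007,.07)):
        m=(np.hypot(W[...,0]-c[0],W[...,1]-c[1])<r)&(W[...,2]>h)&(W[...,2]<h+.016)&(d>0)
        if nm=="dish":
            P=W[m]; x,e=cyl(P,.0485,c); print(n,nm,len(P),x.round(4),e.round(4)); continue
        P=W[m][:,:2].astype(np.float32)*1000
        (cx,cy),(a,b),t=cv2.minAreaRect(P); print(n,nm,len(P),(round(cx,1),round(cy,1)),(round(a,1),round(b,1)),round(t,1))
    if n=="wrist":
      for k,(c,r,(a,b)) in objs.items():
        m=(np.hypot(W[...,0]-c[0],W[...,1]-c[1])<.03)&(W[...,2]>a)&(W[...,2]<b)&(d>0)
        x,e=cyl(W[m],r,c); print(k,m.sum(),x.round(4),e.round(4))
        m=(np.hypot(W[...,0]-c[0],W[...,1]-c[1])<.035)&(W[...,2]>.03)&(d>0); print("  top",W[m].mean(0).round(4),W[m][:,2].max().round(4))
# light-wood colour corners, ray-cast at rim height
for n,p,s in(("wrist",cv2.imread("pics/w1.png"),st),("scene",cv2.imread("pics/scene0.png"),None),("side",cv2.imread("pics/side0.png"),None)):
    hsv=cv2.cvtColor(p,cv2.COLOR_BGR2HSV); m=cv2.inRange(hsv,(20,60,100),(35,200,255))
    cs=[c for c in cv2.findContours(m,0,2)[0] if cv2.contourArea(c)>100]
    for c in cs: print(n,cv2.contourArea(c),cv2.boundingRect(c))
```

```text
table 0.00017487096953189285 0.0009859436912444636
wrist rack 1180 (617.7, 225.0) (141.7, 72.9) 72.8
wrist well 980 (635.0, -12.1) (74.1, 74.9) 70.1
wrist dish 335 [ 0.6369 -0.2164] 0.0011
rect 75 [0.4426 0.0701] 0.0002
  top [0.4411 0.0566 0.3427] 0.3913
oa 172 [ 0.4698 -0.2294] 0.0004
  top [ 0.4671 -0.2223  0.0594] 0.0736
ob 69 [ 0.472  -0.0569] 0.0002
  top [ 0.4446 -0.0535  0.3469] 0.3896
ad 389 [0.4525 0.2277] 0.0004
  top [0.4513 0.2238 0.0448] 0.0496
scene rack 374 (617.4, 224.6) (138.0, 76.4) 72.8
scene well 261 (635.3, -10.7) (74.0, 78.2) 68.1
scene dish 174 [ 0.638  -0.2178] 0.0081
side rack 330 (615.2, 224.1) (145.6, 73.0) 72.8
side well 356 (632.9, -12.9) (81.5, 74.0) 70.3
side dish 224 [ 0.6367 -0.2179] 0.0029
wrist 2154.5 (235, 272, 64, 57)
wrist 3059.5 (380, 251, 99, 65)
scene 268.0 (264, 239, 25, 19)
scene 766.5 (326, 200, 52, 26)
side 113.5 (307, 220, 26, 11)
side 594.0 (286, 148, 35, 34)
side 117.0 (232, 20, 24, 21)
side 119.5 (114, 18, 20, 22)
side 2893.5 (475, 0, 85, 98)
side 5295.0 (350, 0, 152, 64)
side 104.5 (76, 0, 30, 28)
side 1485.5 (0, 0, 41, 82)
```

Wrist depth agrees with the other views. Rack (0.617,0.225) with yaw about -17°, giving bays at (0.627,0.257) and (0.607,0.193). Well (0.635,-0.012), dish (0.637,-0.217). First, octal_b.

>>> play_rows --steps '[{"claw": 8.5,"tx": 2.2,"ty": 4,"tz": -5.8,"ax": 0,"ay": 0,"az": 0},{"claw": 8.5,"tx": 2.2,"ty": 7,"tz": -5.8,"ax": 0,"ay": 0,"az": 0},{"claw": 8.5,"tx": 2.2,"ty": 10,"tz": -5.8,"ax": 0,"ay": 0,"az": 0},{"claw": 8.5,"tx": 2.2,"ty": 13.5,"tz": -5.8,"ax": 0,"ay": 0,"az": 0},{"claw": 8.5,"tx": 2.2,"ty": 17,"tz": -5.8,"ax": 0,"ay": 0,"az": 0},{"claw": 8.5,"tx": 2.2,"ty": 20.5,"tz": -5.8,"ax": 0,"ay": 0,"az": 0},{"claw": 8.5,"tx": 2.2,"ty": 23.5,"tz": -5.8,"ax": 0,"ay": 0,"az": 0},{"claw": 8.5,"tx": 2.2,"ty": 26,"tz": -5.8,"ax": 0,"ay": 0,"az": 0},{"claw": 8.5,"tx": 2.2,"ty": 27.2,"tz": -5.8,"ax": 0,"ay": 0,"az": 0},{"claw": 8.5,"tx": 2.2,"ty": 27.8,"tz": -5.8,"ax": 0,"ay": 0,"az": 0},{"claw": 8.5,"tx": 2.2,"ty": 27.8,"tz": -5.8,"ax": 0,"ay": 0,"az": 0},{"claw": 8.5,"tx": 2.2,"ty": 27.8,"tz": -5.8,"ax": 0,"ay": 0,"az": 0}]'

```text
time: 2.78
eef_pos: [0.4723, -0.0556, 0.0254]
tcp_rot: [0.707, 0.001, -0.0, -0.707]
contact_force: [0.6, -0.3, 0.9]
opening: 0.997
```

>>> play_rows --grip_force 30 --steps '[{"claw": 6,"tx": 0,"ty": 0,"tz": 0,"ax": 0,"ay": 0,"az": 0},{"claw": 4.5,"tx": 0,"ty": 0,"tz": 0,"ax": 0,"ay": 0,"az": 0},{"claw": 3.8,"tx": 0,"ty": 0,"tz": 0,"ax": 0,"ay": 0,"az": 0},{"claw": 3.4,"tx": 0,"ty": 0,"tz": 0,"ax": 0,"ay": 0,"az": 0},{"claw": 3.1,"tx": 0,"ty": 0,"tz": 0,"ax": 0,"ay": 0,"az": 0},{"claw": 2.5,"tx": 0,"ty": 0,"tz": 0,"ax": 0,"ay": 0,"az": 0},{"claw": 2.5,"tx": 0,"ty": 0,"tz": 0,"ax": 0,"ay": 0,"az": 0},{"claw": 2.5,"tx": 0,"ty": 0,"tz": 0,"ax": 0,"ay": 0,"az": 0},{"claw": 2.5,"tx": 0,"ty": 0,"tz": 0,"ax": 0,"ay": 0,"az": 0}]'

```text
time: 3.53
eef_pos: [0.4727, -0.0571, 0.0256]
tcp_rot: [0.707, 0.001, 0.0, -0.707]
contact_force: [-0.7, -0.9, 5.6]
opening: 0.342
```

>>> play_rows --steps '[{"claw": 2.5,"tx": 0,"ty": -0.5,"tz": 0,"ax": 0,"ay": 0,"az": 0},{"claw": 2.5,"tx": 0,"ty": -2,"tz": 0,"ax": 0,"ay": 0,"az": 0},{"claw": 2.5,"tx": 0,"ty": -4.5,"tz": 0,"ax": 0,"ay": 0,"az": 0},{"claw": 2.5,"tx": 0,"ty": -7.5,"tz": 0,"ax": 0,"ay": 0,"az": 0},{"claw": 2.5,"tx": 0,"ty": -10.5,"tz": 0,"ax": 0,"ay": 0,"az": 0},{"claw": 2.5,"tx": 0,"ty": -13.5,"tz": 0,"ax": 0,"ay": 0,"az": 0},{"claw": 2.5,"tx": 1.1,"ty": -16,"tz": 2,"ax": 0,"ay": 0,"az": 0},{"claw": 2.5,"tx": 2.5,"ty": -17,"tz": 5,"ax": 0,"ay": 0,"az": 0},{"claw": 2.5,"tx": 4,"ty": -17,"tz": 8,"ax": 0,"ay": 0,"az": 0},{"claw": 2.5,"tx": 5.5,"ty": -17,"tz": 11,"ax": 0,"ay": 0,"az": 0},{"claw": 2.5,"tx": 7,"ty": -17,"tz": 14,"ax": 0,"ay": 0,"az": 0},{"claw": 2.5,"tx": 8.5,"ty": -17,"tz": 17,"ax": 0,"ay": 0,"az": 0}]'

```text
time: 4.53
eef_pos: [0.5567, 0.1153, 0.1943]
tcp_rot: [-0.707, 0.0, 0.001, 0.707]
contact_force: [0.2, -1.4, -0.9]
opening: 0.344
```

Run:
```python
from h import *
st=ctrl.get_state(); p,d=cams.read_camera("wrist"); cv2.imwrite("pics/w2.png",p); print(st["eef_pos"],st["opening"],st["qpos"].round(2))
```

```text
[0.55667614 0.11530982 0.19427113] 0.3441880248494177 [ 0.03  0.09  1.88  0.    1.18 -1.55]
```

View pics/w2.png

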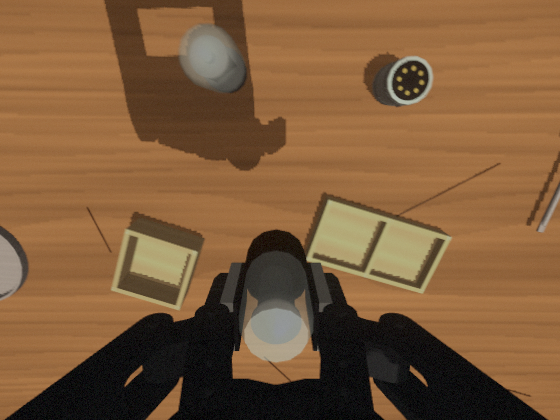

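The octal is held upright between the pads around (275,280). On to the far bay.

>>> play_rows --steps '[{"claw": 2.5,"tx": 1.7,"ty": 0,"tz": 3.5,"ax": 0,"ay": 0,"az": 0},{"claw": 2.5,"tx": 3.5,"ty": 0,"tz": 7,"ax": 0,"ay": 0,"az": 0},{"claw": 2.5,"tx": 5.2,"ty": 0,"tz": 10.5,"ax": 0,"ay": 0,"az": 0},{"claw": 2.5,"tx": 6.5,"ty": 0,"tz": 13,"ax": 0,"ay": 0,"az": 0},{"claw": 2.5,"tx": 7,"ty": 1,"tz": 14.2,"ax": 0,"ay": 0,"az": 0},{"claw": 2.5,"tx": 7,"ty": 4,"tz": 14.2,"ax": 0,"ay": 0,"az": 0},{"claw": 2.5,"tx": 7,"ty": 7,"tz": 14.2,"ax": 0,"ay": 0,"az": 0},{"claw": 2.5,"tx": 7,"ty": 10,"tz": 14.2,"ax": 0,"ay": 0,"az": 0},{"claw": 2.5,"tx": 7,"ty": 12,"tz": 14.2,"ax": 0,"ay": 0,"az": 0},{"claw": 2.5,"tx": 7,"ty": 13,"tz": 14.2,"ax": 0,"ay": 0,"az": 0},{"claw": 2.5,"tx": 7,"ty": 13,"tz": 14.2,"ax": 0,"ay": 0,"az": 0}]'

```text
time: 5.5
eef_pos: [0.624, 0.2549, 0.0606]
tcp_rot: [0.708, -0.003, -0.003, -0.707]
contact_force: [0.0, -0.1, -0.6]
opening: 0.341
```

Run:
```python
from h import *
st=ctrl.get_state(); p,d=cams.read_camera("wrist"); cv2.imwrite("pics/w3.png",p); print(st["eef_pos"],st["opening"],st["qpos"].round(2),st["contact_force"])
p,d=cams.read_camera("side"); cv2.imwrite("pics/s3.png",cv2.resize(p[100:250,200:400],None,fx=3,fy=3))
```

```text
[0.62402138 0.25494498 0.06061942] 0.34095244096351324 [ 0.24  0.46  1.68  0.    1.01 -1.33] [ 0.0082583  -0.11800895 -0.61829898]
```

View pics/w3.png

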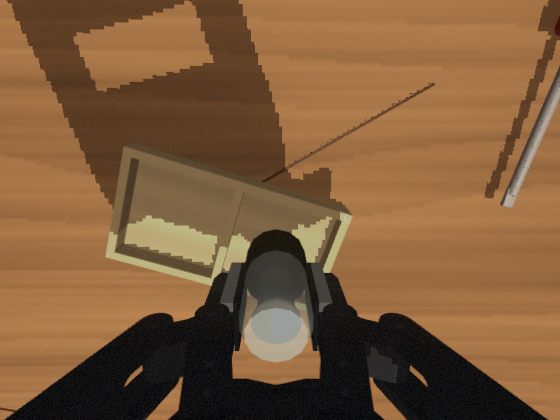

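View pics/s3.png

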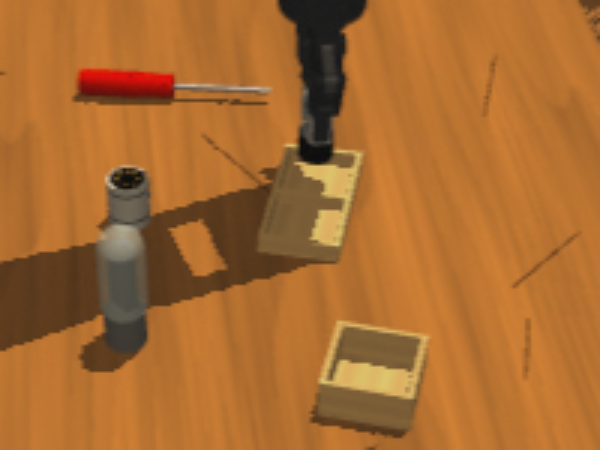

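>>> play_rows --steps '[{"claw": 2.5,"tx": 0.2,"ty": 0.8,"tz": 0.1,"ax": 0,"ay": 0,"az": 0},{"claw": 2.5,"tx": 0.2,"ty": 1.5,"tz": 0.1,"ax": 0,"ay": 0,"az": 0},{"claw": 2.5,"tx": 0.2,"ty": 2.1,"tz": 0.1,"ax": 0,"ay": 0,"az": 0},{"claw": 2.5,"tx": 0.2,"ty": 2.5,"tz": 0.1,"ax": 0,"ay": 0,"az": 0},{"claw": 2.5,"tx": 0.2,"ty": 2.5,"tz": 0.1,"ax": 0,"ay": 0,"az": 0},{"claw": 2.5,"tx": 0.2,"ty": 2.5,"tz": 0.1,"ax": 0,"ay": 0,"az": 0}]'

```text
time: 6.1
eef_pos: [0.6285, 0.2564, 0.0394]
tcp_rot: [0.707, -0.0, -0.0, -0.707]
contact_force: [0.0, 0.1, 0.9]
opening: 0.341
```

>>> play_rows --steps '[{"claw": 2.5,"tx": -0.1,"ty": 0.3,"tz": 0,"ax": 0,"ay": 0,"az": 0},{"claw": 2.5,"tx": -0.1,"ty": 0.5,"tz": 0,"ax": 0,"ay": 0,"az": 0},{"claw": 2.5,"tx": -0.1,"ty": 0.7,"tz": 0,"ax": 0,"ay": 0,"az": 0},{"claw": 2.5,"tx": -0.1,"ty": 0.8,"tz": 0,"ax": 0,"ay": 0,"az": 0},{"claw": 2.5,"tx": -0.1,"ty": 0.85,"tz": 0,"ax": 0,"ay": 0,"az": 0},{"claw": 2.5,"tx": -0.1,"ty": 0.85,"tz": 0,"ax": 0,"ay": 0,"az": 0}]'

```text
time: 6.6
eef_pos: [0.6277, 0.2565, 0.0311]
tcp_rot: [0.707, 0.0, -0.0, -0.707]
contact_force: [-0.5, 0.6, -1.1]
opening: 0.339
```

>>> play_rows --steps '[{"claw": 2.5,"tx": 0,"ty": 0.05,"tz": 0,"ax": 0,"ay": 0,"az": 0},{"claw": 2.5,"tx": 0,"ty": 0.1,"tz": 0,"ax": 0,"ay": 0,"az": 0},{"claw": 2.5,"tx": 0,"ty": 0.1,"tz": 0,"ax": 0,"ay": 0,"az": 0}]'

```text
time: 6.85
eef_pos: [0.628, 0.2566, 0.0307]
tcp_rot: [0.707, 0.0, -0.0, -0.707]
contact_force: [-0.1, 0.2, 0.5]
opening: 0.344
```

>>> play_rows --steps '[{"claw": 2.5,"tx": 0,"ty": 0.05,"tz": 0,"ax": 0,"ay": 0,"az": 0},{"claw": 2.5,"tx": 0,"ty": 0.1,"tz": 0,"ax": 0,"ay": 0,"az": 0},{"claw": 2.5,"tx": 0,"ty": 0.1,"tz": 0,"ax": 0,"ay": 0,"az": 0}]'

```text
time: 7.1
eef_pos: [0.6281, 0.2566, 0.0307]
tcp_rot: [0.707, 0.0, -0.0, -0.707]
contact_force: [-2.6, -0.1, 5.3]
opening: 0.343
```

Floor contact (5 N). Releasing and rising.

>>> play_rows --steps '[{"claw": 3.2,"tx": 0,"ty": 0,"tz": 0,"ax": 0,"ay": 0,"az": 0},{"claw": 3.6,"tx": 0,"ty": 0,"tz": 0,"ax": 0,"ay": 0,"az": 0},{"claw": 4.5,"tx": 0,"ty": 0,"tz": 0,"ax": 0,"ay": 0,"az": 0},{"claw": 6,"tx": 0,"ty": 0,"tz": 0,"ax": 0,"ay": 0,"az": 0},{"claw": 6,"tx": 0,"ty": 0,"tz": 0,"ax": 0,"ay": 0,"az": 0},{"claw": 6,"tx": 0,"ty": -1.5,"tz": 0,"ax": 0,"ay": 0,"az": 0},{"claw": 6,"tx": 0,"ty": -5,"tz": 0,"ax": 0,"ay": 0,"az": 0},{"claw": 6,"tx": 0,"ty": -9,"tz": 0,"ax": 0,"ay": 0,"az": 0},{"claw": 8.5,"tx": 0,"ty": -13,"tz": 0,"ax": 0,"ay": 0,"az": 0},{"claw": 8.5,"tx": -2,"ty": -17,"tz": -3,"ax": 0,"ay": 0,"az": 0},{"claw": 8.5,"tx": -4,"ty": -17,"tz": -6,"ax": 0,"ay": 0,"az": 0}]'

```text
time: 8.02
eef_pos: [0.5939, 0.2012, 0.208]
tcp_rot: [-0.706, -0.006, -0.004, 0.708]
contact_force: [1.1, -0.1, 1.5]
opening: 0.992
```

```bash
cat > look.py <<'E'
from h import *
import sys
k=sys.argv[1]
st=ctrl.get_state(); p,d=cams.read_camera("wrist"); cv2.imwrite(f"pics/w{k}.png",p)
np.savez(f"pics/w{k}.npz",d=d,**{a:st[a] for a in("eef_pos","tcp_rot")})
print(st["time"],st["eef_pos"].round(4),st["opening"],st["qpos"].round(2),st["contact_force"].round(1))
E
python3 look.py 4
```

```text
8.0167 [0.5939 0.2012 0.208 ] 0.9916445714760429 [ 0.16  0.19  1.73  0.    1.2  -1.41] [ 1.1 -0.1  1.5]
```

View pics/w4.png

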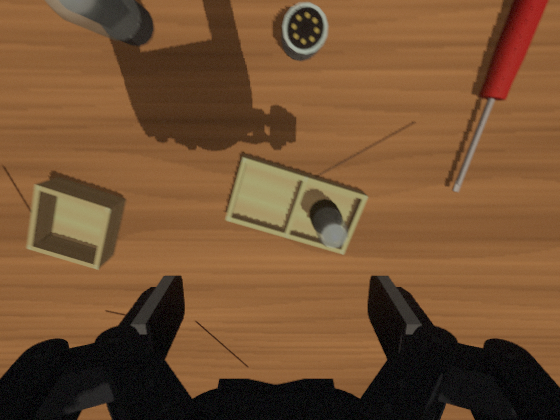

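The octal stands in the far bay (328,222). Now octal_a.

>>> play_rows --steps '[{"claw": 8.5,"tx": -1.1,"ty": 0,"tz": -4,"ax": 0,"ay": 0,"az": 0},{"claw": 8.5,"tx": -2.2,"ty": 0,"tz": -8,"ax": 0,"ay": 0,"az": 0},{"claw": 8.5,"tx": -3.3,"ty": 0,"tz": -12,"ax": 0,"ay": 0,"az": 0},{"claw": 8.5,"tx": -4.4,"ty": 0,"tz": -16,"ax": 0,"ay": 0,"az": 0},{"claw": 8.5,"tx": -5.5,"ty": 0,"tz": -20,"ax": 0,"ay": 0,"az": 0},{"claw": 8.5,"tx": -6.6,"ty": 0,"tz": -24,"ax": 0,"ay": 0,"az": 0},{"claw": 8.5,"tx": -7.7,"ty": 0,"tz": -28,"ax": 0,"ay": 0,"az": 0},{"claw": 8.5,"tx": -8.8,"ty": 0,"tz": -32,"ax": 0,"ay": 0,"az": 0},{"claw": 8.5,"tx": -9.9,"ty": 0,"tz": -36,"ax": 0,"ay": 0,"az": 0},{"claw": 8.5,"tx": -11,"ty": 0,"tz": -39,"ax": 0,"ay": 0,"az": 0},{"claw": 8.5,"tx": -11.8,"ty": 0,"tz": -42,"ax": 0,"ay": 0,"az": 0},{"claw": 8.5,"tx": -11.8,"ty": 0,"tz": -42,"ax": 0,"ay": 0,"az": 0}]'

```text
time: 9.07
eef_pos: [0.4706, -0.2254, 0.1998]
tcp_rot: [0.708, -0.002, 0.002, -0.706]
contact_force: [0.6, -0.6, 0.9]
opening: 0.997
```

```bash
python3 look.py 5
python3 - <<'E'
from fit import *
f=np.load("pics/w5.npz"); d=f["d"]; st=dict(eef_pos=f["eef_pos"],tcp_rot=f["tcp_rot"]); W=cloud("wrist",d,st)
m=(np.hypot(W[...,0]-.47,W[...,1]+.229)<.03)&(W[...,2]>.006)&(W[...,2]<.024)&(d>0)
if m.sum()>10: print(m.sum(),cyl(W[m],.0165,(.47,-.229)))
E
```

```text
9.0667 [ 0.4706 -0.2254  0.1998] 0.9966094948098236 [-0.64 -0.03  1.98 -0.    1.18 -2.21] [ 0.6 -0.6  0.9]
94 (array([ 0.4707698, -0.2289989]), np.float64(0.0001851537038893248))
```

>>> play_rows --steps '[{"claw": 8.5,"tx": 0,"ty": 3,"tz": -0.2,"ax": 0,"ay": 0,"az": 0},{"claw": 8.5,"tx": 0,"ty": 6,"tz": -0.2,"ax": 0,"ay": 0,"az": 0},{"claw": 8.5,"tx": 0,"ty": 9,"tz": -0.2,"ax": 0,"ay": 0,"az": 0},{"claw": 8.5,"tx": 0,"ty": 12,"tz": -0.2,"ax": 0,"ay": 0,"az": 0},{"claw": 8.5,"tx": 0,"ty": 15,"tz": -0.2,"ax": 0,"ay": 0,"az": 0},{"claw": 8.5,"tx": 0,"ty": 16.5,"tz": -0.2,"ax": 0,"ay": 0,"az": 0},{"claw": 8.5,"tx": 0,"ty": 17,"tz": -0.2,"ax": 0,"ay": 0,"az": 0},{"claw": 8.5,"tx": 0,"ty": 17,"tz": -0.2,"ax": 0,"ay": 0,"az": 0}]'

```text
time: 9.78
eef_pos: [0.4713, -0.2212, 0.0276]
tcp_rot: [-0.706, 0.0, 0.001, 0.708]
contact_force: [-0.2, 0.7, 0.0]
opening: 1.004
```

>>> play_rows --steps '[{"claw": 8.5,"tx": 0,"ty": 0.2,"tz": -0.7,"ax": 0,"ay": 0,"az": 0},{"claw": 6,"tx": 0,"ty": 0.2,"tz": -0.7,"ax": 0,"ay": 0,"az": 0},{"claw": 4.5,"tx": 0,"ty": 0.2,"tz": -0.7,"ax": 0,"ay": 0,"az": 0},{"claw": 3.8,"tx": 0,"ty": 0.2,"tz": -0.7,"ax": 0,"ay": 0,"az": 0},{"claw": 3.4,"tx": 0,"ty": 0.2,"tz": -0.7,"ax": 0,"ay": 0,"az": 0},{"claw": 3.1,"tx": 0,"ty": 0.2,"tz": -0.7,"ax": 0,"ay": 0,"az": 0},{"claw": 2.5,"tx": 0,"ty": 0.2,"tz": -0.7,"ax": 0,"ay": 0,"az": 0},{"claw": 2.5,"tx": 0,"ty": 0.2,"tz": -0.7,"ax": 0,"ay": 0,"az": 0},{"claw": 2.5,"tx": 0,"ty": 0.2,"tz": -0.7,"ax": 0,"ay": 0,"az": 0},{"claw": 2.5,"tx": 0,"ty": 0.2,"tz": -0.7,"ax": 0,"ay": 0,"az": 0}]'

```text
time: 10.62
eef_pos: [0.4723, -0.23, 0.0272]
tcp_rot: [0.707, 0.0, 0.0, -0.707]
contact_force: [0.5, 0.4, 5.7]
opening: 0.345
```

>>> play_rows --steps '[{"claw": 2.5,"tx": 0,"ty": -0.5,"tz": 0,"ax": 0,"ay": 0,"az": 0},{"claw": 2.5,"tx": 0,"ty": -2,"tz": 0,"ax": 0,"ay": 0,"az": 0},{"claw": 2.5,"tx": 0,"ty": -5,"tz": 0,"ax": 0,"ay": 0,"az": 0},{"claw": 2.5,"tx": 0,"ty": -8.5,"tz": 0,"ax": 0,"ay": 0,"az": 0},{"claw": 2.5,"tx": 0,"ty": -12,"tz": 0,"ax": 0,"ay": 0,"az": 0},{"claw": 2.5,"tx": 0.5,"ty": -15,"tz": 1.5,"ax": 0,"ay": 0,"az": 0},{"claw": 2.5,"tx": 1.5,"ty": -17,"tz": 4.5,"ax": 0,"ay": 0,"az": 0},{"claw": 2.5,"tx": 2.6,"ty": -17,"tz": 8,"ax": 0,"ay": 0,"az": 0},{"claw": 2.5,"tx": 3.7,"ty": -17,"tz": 11.5,"ax": 0,"ay": 0,"az": 0},{"claw": 2.5,"tx": 4.8,"ty": -17,"tz": 15,"ax": 0,"ay": 0,"az": 0},{"claw": 2.5,"tx": 5.9,"ty": -17,"tz": 18.5,"ax": 0,"ay": 0,"az": 0},{"claw": 2.5,"tx": 7,"ty": -17,"tz": 22,"ax": 0,"ay": 0,"az": 0}]'

```text
time: 11.62
eef_pos: [0.5415, -0.0078, 0.1962]
tcp_rot: [-0.707, 0.0, 0.0, 0.707]
contact_force: [-0.2, -0.5, -0.9]
opening: 0.343
```

>>> play_rows --steps '[{"claw": 2.5,"tx": 1.1,"ty": 0,"tz": 3.5,"ax": 0,"ay": 0,"az": 0},{"claw": 2.5,"tx": 2.2,"ty": 0,"tz": 7,"ax": 0,"ay": 0,"az": 0},{"claw": 2.5,"tx": 3.3,"ty": 0,"tz": 10.5,"ax": 0,"ay": 0,"az": 0},{"claw": 2.5,"tx": 4.4,"ty": 0,"tz": 14,"ax": 0,"ay": 0,"az": 0},{"claw": 2.5,"tx": 5.5,"ty": 0,"tz": 17.5,"ax": 0,"ay": 0,"az": 0},{"claw": 2.5,"tx": 6.5,"ty": 0,"tz": 20.3,"ax": 0,"ay": 0,"az": 0},{"claw": 2.5,"tx": 6.5,"ty": 1,"tz": 20.3,"ax": 0,"ay": 0,"az": 0},{"claw": 2.5,"tx": 6.5,"ty": 4,"tz": 20.3,"ax": 0,"ay": 0,"az": 0},{"claw": 2.5,"tx": 6.5,"ty": 7,"tz": 20.3,"ax": 0,"ay": 0,"az": 0},{"claw": 2.5,"tx": 6.5,"ty": 9,"tz": 20.3,"ax": 0,"ay": 0,"az": 0},{"claw": 2.5,"tx": 6.5,"ty": 10,"tz": 20.3,"ax": 0,"ay": 0,"az": 0},{"claw": 2.5,"tx": 6.5,"ty": 10,"tz": 20.3,"ax": 0,"ay": 0,"az": 0}]'

```text
time: 12.62
eef_pos: [0.604, 0.1925, 0.0925]
tcp_rot: [0.708, -0.003, -0.003, -0.707]
contact_force: [0.3, -0.0, 0.0]
opening: 0.342
```

```bash
python3 look.py 6
```

```text
12.6167 [0.604  0.1925 0.0925] 0.34176934282458726 [ 0.15  0.34  1.77 -0.    1.03 -1.42] [ 0.3 -0.   0. ]
```

View pics/w6.png

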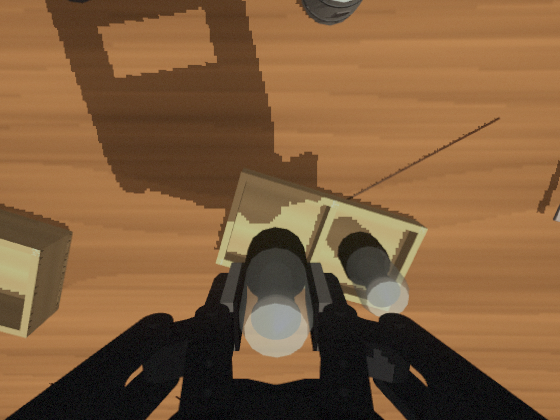

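The octal in hand is over the near bay, clear of its neighbour (370,265). Lowering.

>>> play_rows --steps '[{"claw": 2.5,"tx": 0,"ty": 1.5,"tz": -0.2,"ax": 0,"ay": 0,"az": 0},{"claw": 2.5,"tx": 0,"ty": 3,"tz": -0.2,"ax": 0,"ay": 0,"az": 0},{"claw": 2.5,"tx": 0,"ty": 4.2,"tz": -0.2,"ax": 0,"ay": 0,"az": 0},{"claw": 2.5,"tx": 0,"ty": 5,"tz": -0.2,"ax": 0,"ay": 0,"az": 0},{"claw": 2.5,"tx": 0,"ty": 5,"tz": -0.2,"ax": 0,"ay": 0,"az": 0},{"claw": 2.5,"tx": 0,"ty": 5,"tz": -0.2,"ax": 0,"ay": 0,"az": 0}]'

```text
time: 13.17
eef_pos: [0.6069, 0.1913, 0.0469]
tcp_rot: [-0.707, -0.0, 0.0, 0.707]
contact_force: [1.0, -0.2, -0.0]
opening: 0.345
```

>>> play_rows --steps '[{"claw": 2.5,"tx": 0,"ty": 0.4,"tz": 0,"ax": 0,"ay": 0,"az": 0},{"claw": 2.5,"tx": 0,"ty": 0.8,"tz": 0,"ax": 0,"ay": 0,"az": 0},{"claw": 2.5,"tx": 0,"ty": 1.1,"tz": 0,"ax": 0,"ay": 0,"az": 0},{"claw": 2.5,"tx": 0,"ty": 1.3,"tz": 0,"ax": 0,"ay": 0,"az": 0},{"claw": 2.5,"tx": 0,"ty": 1.4,"tz": 0,"ax": 0,"ay": 0,"az": 0},{"claw": 2.5,"tx": 0,"ty": 1.4,"tz": 0,"ax": 0,"ay": 0,"az": 0}]'

```text
time: 13.67
eef_pos: [0.6067, 0.1913, 0.0325]
tcp_rot: [0.707, 0.0, -0.0, -0.707]
contact_force: [1.1, 0.6, -0.4]
opening: 0.34
```

>>> play_rows --steps '[{"claw": 2.5,"tx": 0,"ty": 0.05,"tz": 0,"ax": 0,"ay": 0,"az": 0},{"claw": 2.5,"tx": 0,"ty": 0.1,"tz": 0,"ax": 0,"ay": 0,"az": 0},{"claw": 2.5,"tx": 0,"ty": 0.15,"tz": 0,"ax": 0,"ay": 0,"az": 0},{"claw": 2.5,"tx": 0,"ty": 0.15,"tz": 0,"ax": 0,"ay": 0,"az": 0}]'

```text
time: 14.0
eef_pos: [0.607, 0.1914, 0.0323]
tcp_rot: [0.707, 0.0, -0.0, -0.707]
contact_force: [-3.1, -1.2, 6.1]
opening: 0.344
```

>>> play_rows --steps '[{"claw": 3.2,"tx": 0,"ty": 0,"tz": 0,"ax": 0,"ay": 0,"az": 0},{"claw": 3.6,"tx": 0,"ty": 0,"tz": 0,"ax": 0,"ay": 0,"az": 0},{"claw": 4.5,"tx": 0,"ty": 0,"tz": 0,"ax": 0,"ay": 0,"az": 0},{"claw": 4.5,"tx": 0,"ty": 0,"tz": 0,"ax": 0,"ay": 0,"az": 0},{"claw": 4.5,"tx": 0,"ty": -1.5,"tz": 0,"ax": 0,"ay": 0,"az": 0},{"claw": 4.5,"tx": 0,"ty": -4.5,"tz": 0,"ax": 0,"ay": 0,"az": 0},{"claw": 4.5,"tx": 0,"ty": -8,"tz": 0,"ax": 0,"ay": 0,"az": 0},{"claw": 4.5,"tx": 0,"ty": -11.5,"tz": 0,"ax": 0,"ay": 0,"az": 0},{"claw": 8.5,"tx": -3,"ty": -13.5,"tz": 0.8,"ax": 0,"ay": 0,"az": 0},{"claw": 8.5,"tx": -7,"ty": -13.5,"tz": 1.8,"ax": 0,"ay": 0,"az": 0},{"claw": 8.5,"tx": -11,"ty": -13.5,"tz": 2.8,"ax": 0,"ay": 0,"az": 0},{"claw": 8.5,"tx": -15,"ty": -13.5,"tz": 3.7,"ax": 0,"ay": 0,"az": 0}]'

```text
time: 15.0
eef_pos: [0.4557, 0.2286, 0.1678]
tcp_rot: [-0.707, -0.001, -0.001, 0.707]
contact_force: [0.2, -0.2, 0.4]
opening: 0.993
```

```bash
python3 look.py 7
```

```text
15.0 [0.4557 0.2286 0.1678] 0.9932973487545976 [ 0.27 -0.02  2.04  0.    1.12 -1.3 ] [ 0.2 -0.2  0.4]
```

View pics/w7.png

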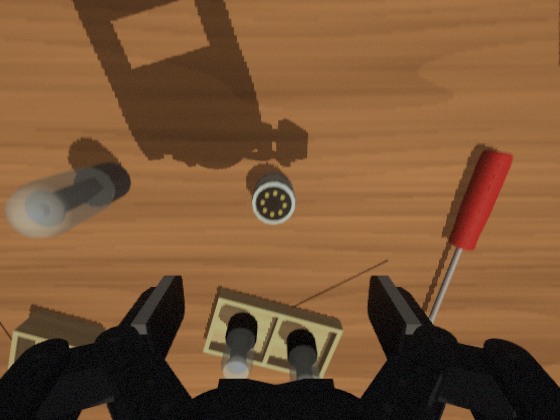

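Both octals stand in their bays. The adapter at (273,202) is under the gripper, so I'll descend.

>>> play_rows --steps '[{"claw": 8.5,"tx": -0.3,"ty": 3,"tz": 0,"ax": 0,"ay": 0,"az": 0},{"claw": 8.5,"tx": -0.3,"ty": 6,"tz": 0,"ax": 0,"ay": 0,"az": 0},{"claw": 8.5,"tx": -0.3,"ty": 9,"tz": 0,"ax": 0,"ay": 0,"az": 0},{"claw": 8.5,"tx": -0.3,"ty": 12,"tz": 0,"ax": 0,"ay": 0,"az": 0},{"claw": 8.5,"tx": -0.3,"ty": 14,"tz": 0,"ax": 0,"ay": 0,"az": 0},{"claw": 8.5,"tx": -0.3,"ty": 14.8,"tz": 0,"ax": 0,"ay": 0,"az": 0},{"claw": 8.5,"tx": -0.3,"ty": 14.8,"tz": 0,"ax": 0,"ay": 0,"az": 0},{"claw": 8.5,"tx": -0.3,"ty": 14.8,"tz": 0,"ax": 0,"ay": 0,"az": 0}]'

```text
time: 15.72
eef_pos: [0.4545, 0.2285, 0.0191]
tcp_rot: [-0.707, -0.001, -0.0, 0.707]
contact_force: [0.0, -0.1, 0.5]
opening: 0.992
```

>>> play_rows --grip_force 35 --steps '[{"claw": 8.5,"tx": -0.1,"ty": 0.5,"tz": 0,"ax": 0,"ay": 0,"az": 0},{"claw": 6.5,"tx": -0.1,"ty": 0.5,"tz": 0,"ax": 0,"ay": 0,"az": 0},{"claw": 5.2,"tx": -0.1,"ty": 0.5,"tz": 0,"ax": 0,"ay": 0,"az": 0},{"claw": 4.6,"tx": -0.1,"ty": 0.5,"tz": 0,"ax": 0,"ay": 0,"az": 0},{"claw": 4.2,"tx": -0.1,"ty": 0.5,"tz": 0,"ax": 0,"ay": 0,"az": 0},{"claw": 3.9,"tx": -0.1,"ty": 0.5,"tz": 0,"ax": 0,"ay": 0,"az": 0},{"claw": 3.3,"tx": -0.1,"ty": 0.5,"tz": 0,"ax": 0,"ay": 0,"az": 0},{"claw": 3.3,"tx": -0.1,"ty": 0.5,"tz": 0,"ax": 0,"ay": 0,"az": 0},{"claw": 3.3,"tx": -0.1,"ty": 0.5,"tz": 0,"ax": 0,"ay": 0,"az": 0},{"claw": 3.3,"tx": -0.1,"ty": 0.5,"tz": 0,"ax": 0,"ay": 0,"az": 0}]'

```text
time: 16.55
eef_pos: [0.4533, 0.2284, 0.0137]
tcp_rot: [-0.707, -0.0, -0.0, 0.707]
contact_force: [0.3, -0.4, 4.6]
opening: 0.433
```

>>> play_rows --steps '[{"claw": 3.3,"tx": 0,"ty": -0.5,"tz": 0,"ax": 0,"ay": 0,"az": 0},{"claw": 3.3,"tx": 0,"ty": -2,"tz": 0,"ax": 0,"ay": 0,"az": 0},{"claw": 3.3,"tx": 0,"ty": -5,"tz": 0,"ax": 0,"ay": 0,"az": 0},{"claw": 3.3,"tx": 0,"ty": -8.5,"tz": 0,"ax": 0,"ay": 0,"az": 0},{"claw": 3.3,"tx": 0,"ty": -12,"tz": 0,"ax": 0,"ay": 0,"az": 0},{"claw": 3.3,"tx": 0.5,"ty": -15,"tz": -1,"ax": 0,"ay": 0,"az": 0},{"claw": 3.3,"tx": 1.5,"ty": -17.5,"tz": -3.5,"ax": 0,"ay": 0,"az": 0},{"claw": 3.3,"tx": 3,"ty": -18.5,"tz": -7,"ax": 0,"ay": 0,"az": 0},{"claw": 3.3,"tx": 4.5,"ty": -18.5,"tz": -10.5,"ax": 0,"ay": 0,"az": 0},{"claw": 3.3,"tx": 6,"ty": -18.5,"tz": -14,"ax": 0,"ay": 0,"az": 0},{"claw": 3.3,"tx": 7.5,"ty": -18.5,"tz": -17.5,"ax": 0,"ay": 0,"az": 0},{"claw": 3.3,"tx": 9,"ty": -18.5,"tz": -21,"ax": 0,"ay": 0,"az": 0}]'

```text
time: 17.55
eef_pos: [0.5426, 0.0168, 0.1977]
tcp_rot: [-0.707, 0.0, 0.0, 0.707]
contact_force: [-0.5, 0.4, -1.1]
opening: 0.435
```

>>> play_rows --steps '[{"claw": 3.3,"tx": 1.5,"ty": 0,"tz": -3.5,"ax": 0,"ay": 0,"az": 0},{"claw": 3.3,"tx": 3,"ty": 0,"tz": -7,"ax": 0,"ay": 0,"az": 0},{"claw": 3.3,"tx": 4.5,"ty": 0,"tz": -10.5,"ax": 0,"ay": 0,"az": 0},{"claw": 3.3,"tx": 6,"ty": 0,"tz": -14,"ax": 0,"ay": 0,"az": 0},{"claw": 3.3,"tx": 7.5,"ty": 0,"tz": -17.5,"ax": 0,"ay": 0,"az": 0},{"claw": 3.3,"tx": 8.7,"ty": 0,"tz": -21,"ax": 0,"ay": 0,"az": 0},{"claw": 3.3,"tx": 9.3,"ty": 1,"tz": -23.3,"ax": 0,"ay": 0,"az": 0},{"claw": 3.3,"tx": 9.3,"ty": 4,"tz": -23.3,"ax": 0,"ay": 0,"az": 0},{"claw": 3.3,"tx": 9.3,"ty": 7,"tz": -23.3,"ax": 0,"ay": 0,"az": 0},{"claw": 3.3,"tx": 9.3,"ty": 10,"tz": -23.3,"ax": 0,"ay": 0,"az": 0},{"claw": 3.3,"tx": 9.3,"ty": 12,"tz": -23.3,"ax": 0,"ay": 0,"az": 0},{"claw": 3.3,"tx": 9.3,"ty": 12,"tz": -23.3,"ax": 0,"ay": 0,"az": 0}]'

```text
time: 18.55
eef_pos: [0.6313, -0.2125, 0.0707]
tcp_rot: [-0.705, 0.004, 0.004, 0.709]
contact_force: [-1.1, 0.1, -1.4]
opening: 0.431
```

```bash
python3 look.py 8
```

```text
18.55 [ 0.6313 -0.2125  0.0707] 0.43148243735685377 [-0.48  0.44  1.69  0.    1.02 -2.05] [-1.1  0.1 -1.4]
```

View pics/w8.png

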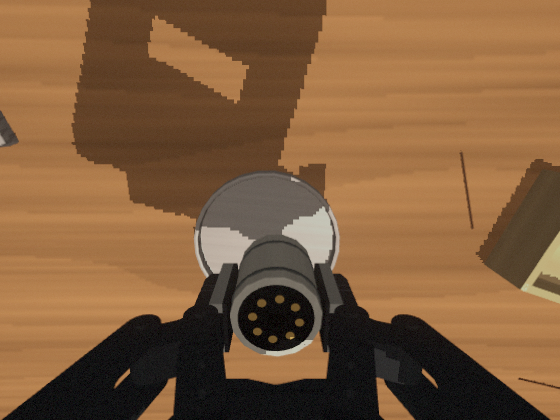

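The adapter (277,320) is held upright over the dish (267,235). Lowering.

>>> play_rows --steps '[{"claw": 3.3,"tx": 0,"ty": 1.2,"tz": 0,"ax": 0,"ay": 0,"az": 0},{"claw": 3.3,"tx": 0,"ty": 2.4,"tz": 0,"ax": 0,"ay": 0,"az": 0},{"claw": 3.3,"tx": 0,"ty": 3.4,"tz": 0,"ax": 0,"ay": 0,"az": 0},{"claw": 3.3,"tx": 0,"ty": 4,"tz": 0,"ax": 0,"ay": 0,"az": 0},{"claw": 3.3,"tx": 0,"ty": 4,"tz": 0,"ax": 0,"ay": 0,"az": 0},{"claw": 3.3,"tx": 0,"ty": 4,"tz": 0,"ax": 0,"ay": 0,"az": 0}]'

```text
time: 19.1
eef_pos: [0.6357, -0.2145, 0.0378]
tcp_rot: [-0.707, 0.0, 0.0, 0.707]
contact_force: [-0.0, -0.3, -1.0]
opening: 0.434
```

>>> play_rows --steps '[{"claw": 3.3,"tx": 0,"ty": 0.6,"tz": -0.2,"ax": 0,"ay": 0,"az": 0},{"claw": 3.3,"tx": 0,"ty": 1.2,"tz": -0.2,"ax": 0,"ay": 0,"az": 0},{"claw": 3.3,"tx": 0,"ty": 1.6,"tz": -0.2,"ax": 0,"ay": 0,"az": 0},{"claw": 3.3,"tx": 0,"ty": 1.9,"tz": -0.2,"ax": 0,"ay": 0,"az": 0},{"claw": 3.3,"tx": 0,"ty": 2,"tz": -0.2,"ax": 0,"ay": 0,"az": 0},{"claw": 3.3,"tx": 0,"ty": 2.05,"tz": -0.2,"ax": 0,"ay": 0,"az": 0},{"claw": 3.3,"tx": 0,"ty": 2.05,"tz": -0.2,"ax": 0,"ay": 0,"az": 0}]'

```text
time: 19.68
eef_pos: [0.6359, -0.2166, 0.0175]
tcp_rot: [-0.707, -0.0, 0.0, 0.707]
contact_force: [-0.2, 0.0, -0.6]
opening: 0.438
```

>>> play_rows --steps '[{"claw": 3.3,"tx": 0,"ty": 0.05,"tz": 0,"ax": 0,"ay": 0,"az": 0},{"claw": 3.3,"tx": 0,"ty": 0.1,"tz": 0,"ax": 0,"ay": 0,"az": 0},{"claw": 3.3,"tx": 0,"ty": 0.15,"tz": 0,"ax": 0,"ay": 0,"az": 0},{"claw": 3.3,"tx": 0,"ty": 0.15,"tz": 0,"ax": 0,"ay": 0,"az": 0}]'

```text
time: 20.02
eef_pos: [0.6361, -0.2167, 0.0167]
tcp_rot: [0.707, 0.0, -0.0, -0.707]
contact_force: [-0.7, -0.2, 1.7]
opening: 0.433
```

>>> play_rows --steps '[{"claw": 3.3,"tx": 0,"ty": 0.07,"tz": 0,"ax": 0,"ay": 0,"az": 0},{"claw": 3.3,"tx": 0,"ty": 0.07,"tz": 0,"ax": 0,"ay": 0,"az": 0},{"claw": 3.3,"tx": 0,"ty": 0.07,"tz": 0,"ax": 0,"ay": 0,"az": 0}]'

```text
time: 20.27
eef_pos: [0.6361, -0.2168, 0.0168]
tcp_rot: [0.707, 0.0, -0.0, -0.707]
contact_force: [-3.4, 0.3, 5.9]
opening: 0.436
```

>>> play_rows --steps '[{"claw": 3.9,"tx": 0,"ty": 0,"tz": 0,"ax": 0,"ay": 0,"az": 0},{"claw": 4.4,"tx": 0,"ty": 0,"tz": 0,"ax": 0,"ay": 0,"az": 0},{"claw": 5.2,"tx": 0,"ty": 0,"tz": 0,"ax": 0,"ay": 0,"az": 0},{"claw": 5.2,"tx": 0,"ty": 0,"tz": 0,"ax": 0,"ay": 0,"az": 0},{"claw": 5.2,"tx": 0,"ty": -1.5,"tz": 0,"ax": 0,"ay": 0,"az": 0},{"claw": 5.2,"tx": 0,"ty": -4.5,"tz": 0,"ax": 0,"ay": 0,"az": 0},{"claw": 5.2,"tx": 0,"ty": -8,"tz": 0,"ax": 0,"ay": 0,"az": 0},{"claw": 8.5,"tx": 0,"ty": -12,"tz": 0,"ax": 0,"ay": 0,"az": 0},{"claw": 8.5,"tx": -1,"ty": -16,"tz": 1,"ax": 0,"ay": 0,"az": 0},{"claw": 8.5,"tx": -2.5,"ty": -19,"tz": 4,"ax": 0,"ay": 0,"az": 0},{"claw": 8.5,"tx": -4.5,"ty": -21,"tz": 7,"ax": 0,"ay": 0,"az": 0},{"claw": 8.5,"tx": -6.5,"ty": -21,"tz": 10,"ax": 0,"ay": 0,"az": 0}]'

```text
time: 21.27
eef_pos: [0.5731, -0.1174, 0.2332]
tcp_rot: [0.709, 0.004, 0.004, -0.706]
contact_force: [0.4, 1.8, 0.0]
opening: 0.994
```

>>> play_rows --steps '[{"claw": 8.5,"tx": -2,"ty": 0,"tz": 3,"ax": 0,"ay": 0,"az": 0},{"claw": 8.5,"tx": -4,"ty": 0,"tz": 6,"ax": 0,"ay": 0,"az": 0},{"claw": 8.5,"tx": -6,"ty": 0,"tz": 9,"ax": 0,"ay": 0,"az": 0},{"claw": 8.5,"tx": -8,"ty": 0,"tz": 12,"ax": 0,"ay": 0,"az": 0},{"claw": 8.5,"tx": -10,"ty": 0,"tz": 14.5,"ax": 0,"ay": 0,"az": 0},{"claw": 8.5,"tx": -12,"ty": 0,"tz": 17,"ax": 0,"ay": 0,"az": 0},{"claw": 8.5,"tx": -12.7,"ty": 0,"tz": 18.5,"ax": 0,"ay": 0,"az": 0},{"claw": 8.5,"tx": -12.7,"ty": 0,"tz": 18.5,"ax": 0,"ay": 0,"az": 0},{"claw": 8.5,"tx": -12.7,"ty": 0,"tz": 18.5,"ax": 0,"ay": 0,"az": 0}]'

```text
time: 22.02
eef_pos: [0.4437, 0.0687, 0.2265]
tcp_rot: [0.707, 0.002, -0.0, -0.707]
contact_force: [0.1, -0.3, 0.6]
opening: 0.995
```

```bash
python3 look.py 9
python3 - <<'E'
from fit import *
f=np.load("pics/w9.npz"); d=f["d"]; st=dict(eef_pos=f["eef_pos"],tcp_rot=f["tcp_rot"]); W=cloud("wrist",d,st)
m=(np.hypot(W[...,0]-.4425,W[...,1]-.07)<.03)&(W[...,2]>.006)&(W[...,2]<.032)&(d>0)
print(m.sum(),cyl(W[m],.018,(.4425,.07)) if m.sum()>10 else 0)
E
```

```text
22.0167 [0.4437 0.0687 0.2265] 0.9946458705626592 [-0.07 -0.23  2.11 -0.    1.26 -1.65] [ 0.1 -0.3  0.6]
89 (array([0.44255122, 0.06984451]), np.float64(0.0001630985639930197))
```

View pics/w9.png

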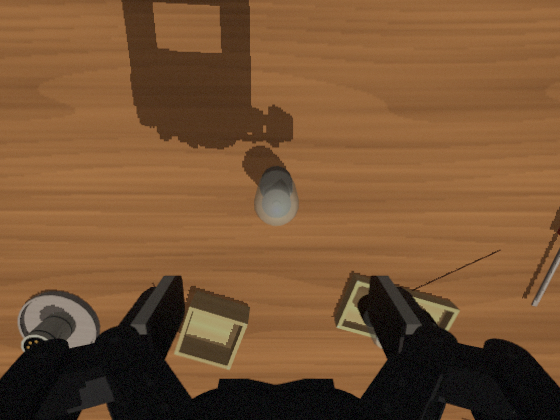

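The adapter stands in the dish (50,335), and the rectifier (276,200) is centred. Descending on it.

>>> play_rows --steps '[{"claw": 8.5,"tx": -0.1,"ty": 2.5,"tz": 0.1,"ax": 0,"ay": 0,"az": 0},{"claw": 8.5,"tx": -0.1,"ty": 5.5,"tz": 0.1,"ax": 0,"ay": 0,"az": 0},{"claw": 8.5,"tx": -0.1,"ty": 8.5,"tz": 0.1,"ax": 0,"ay": 0,"az": 0},{"claw": 8.5,"tx": -0.1,"ty": 11.5,"tz": 0.1,"ax": 0,"ay": 0,"az": 0},{"claw": 8.5,"tx": -0.1,"ty": 14,"tz": 0.1,"ax": 0,"ay": 0,"az": 0},{"claw": 8.5,"tx": -0.1,"ty": 16,"tz": 0.1,"ax": 0,"ay": 0,"az": 0},{"claw": 8.5,"tx": -0.1,"ty": 16.8,"tz": 0.1,"ax": 0,"ay": 0,"az": 0},{"claw": 8.5,"tx": -0.1,"ty": 16.8,"tz": 0.1,"ax": 0,"ay": 0,"az": 0},{"claw": 8.5,"tx": -0.1,"ty": 16.8,"tz": 0.1,"ax": 0,"ay": 0,"az": 0}]'

```text
time: 22.82
eef_pos: [0.4437, 0.0686, 0.0579]
tcp_rot: [0.707, -0.0, 0.0, -0.707]
contact_force: [1.0, -0.2, 1.2]
opening: 0.994
```

>>> play_rows --grip_force 35 --steps '[{"claw": 8.5,"tx": -0.1,"ty": 0.4,"tz": 0.1,"ax": 0,"ay": 0,"az": 0},{"claw": 6.5,"tx": -0.1,"ty": 0.4,"tz": 0.1,"ax": 0,"ay": 0,"az": 0},{"claw": 5.4,"tx": -0.1,"ty": 0.4,"tz": 0.1,"ax": 0,"ay": 0,"az": 0},{"claw": 4.8,"tx": -0.1,"ty": 0.4,"tz": 0.1,"ax": 0,"ay": 0,"az": 0},{"claw": 4.4,"tx": -0.1,"ty": 0.4,"tz": 0.1,"ax": 0,"ay": 0,"az": 0},{"claw": 4.1,"tx": -0.1,"ty": 0.4,"tz": 0.1,"ax": 0,"ay": 0,"az": 0},{"claw": 3.5,"tx": -0.1,"ty": 0.4,"tz": 0.1,"ax": 0,"ay": 0,"az": 0},{"claw": 3.5,"tx": -0.1,"ty": 0.4,"tz": 0.1,"ax": 0,"ay": 0,"az": 0},{"claw": 3.5,"tx": -0.1,"ty": 0.4,"tz": 0.1,"ax": 0,"ay": 0,"az": 0},{"claw": 3.5,"tx": -0.1,"ty": 0.4,"tz": 0.1,"ax": 0,"ay": 0,"az": 0}]'

```text
time: 23.65
eef_pos: [0.4422, 0.0702, 0.0539]
tcp_rot: [0.707, 0.0, 0.0, -0.707]
contact_force: [-0.6, -1.2, 5.1]
opening: 0.459
```

>>> play_rows --steps '[{"claw": 3.5,"tx": 0,"ty": -0.5,"tz": 0,"ax": 0,"ay": 0,"az": 0},{"claw": 3.5,"tx": 0,"ty": -2,"tz": 0,"ax": 0,"ay": 0,"az": 0},{"claw": 3.5,"tx": 0,"ty": -4.5,"tz": 0,"ax": 0,"ay": 0,"az": 0},{"claw": 3.5,"tx": 0,"ty": -7.5,"tz": 0,"ax": 0,"ay": 0,"az": 0},{"claw": 3.5,"tx": 1,"ty": -10,"tz": -0.4,"ax": 0,"ay": 0,"az": 0},{"claw": 3.5,"tx": 3.5,"ty": -11.5,"tz": -1.5,"ax": 0,"ay": 0,"az": 0},{"claw": 3.5,"tx": 6.5,"ty": -12,"tz": -2.8,"ax": 0,"ay": 0,"az": 0},{"claw": 3.5,"tx": 9.5,"ty": -12,"tz": -4,"ax": 0,"ay": 0,"az": 0},{"claw": 3.5,"tx": 12.5,"ty": -12,"tz": -5.3,"ax": 0,"ay": 0,"az": 0},{"claw": 3.5,"tx": 15.5,"ty": -12,"tz": -6.6,"ax": 0,"ay": 0,"az": 0},{"claw": 3.5,"tx": 18,"ty": -12,"tz": -7.7,"ax": 0,"ay": 0,"az": 0},{"claw": 3.5,"tx": 19.3,"ty": -12,"tz": -8.2,"ax": 0,"ay": 0,"az": 0}]'

```text
time: 24.65
eef_pos: [0.6368, -0.013, 0.1724]
tcp_rot: [-0.707, 0.0, -0.0, 0.707]
contact_force: [-0.7, -0.7, -0.9]
opening: 0.458
```

>>> play_rows --steps '[{"claw": 3.5,"tx": 0,"ty": 1,"tz": 0,"ax": 0,"ay": 0,"az": 0},{"claw": 3.5,"tx": 0,"ty": 2.5,"tz": 0,"ax": 0,"ay": 0,"az": 0},{"claw": 3.5,"tx": 0,"ty": 4,"tz": 0,"ax": 0,"ay": 0,"az": 0},{"claw": 3.5,"tx": 0,"ty": 5,"tz": 0,"ax": 0,"ay": 0,"az": 0},{"claw": 3.5,"tx": 0,"ty": 6,"tz": 0,"ax": 0,"ay": 0,"az": 0},{"claw": 3.5,"tx": 0,"ty": 6,"tz": 0,"ax": 0,"ay": 0,"az": 0},{"claw": 3.5,"tx": 0,"ty": 6,"tz": 0,"ax": 0,"ay": 0,"az": 0}]'

```text
time: 25.23
eef_pos: [0.6339, -0.0113, 0.1126]
tcp_rot: [-0.707, 0.0, 0.001, 0.707]
contact_force: [0.1, 0.0, -0.8]
opening: 0.46
```

```bash
python3 look.py 10
python3 - <<'E'
from h import *
a,_=cams.read_camera("scene"); b,_=cams.read_camera("side")
cv2.imwrite("pics/c10.png",np.hstack([cv2.resize(a[150:300,200:350],None,fx=2.6,fy=2.6),cv2.resize(b[130:280,240:390],None,fx=2.6,fy=2.6)]))
E
```

```text
25.2333 [ 0.6339 -0.0113  0.1126] 0.45963057979647615 [-0.18  0.32  1.77  0.    1.06 -1.75] [ 0.1  0.  -0.8]
```

View pics/w10.png

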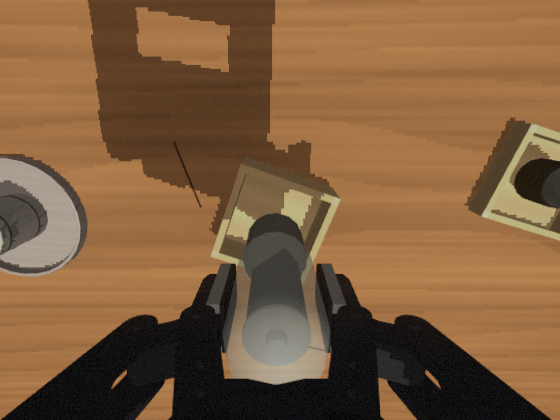

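View pics/c10.png

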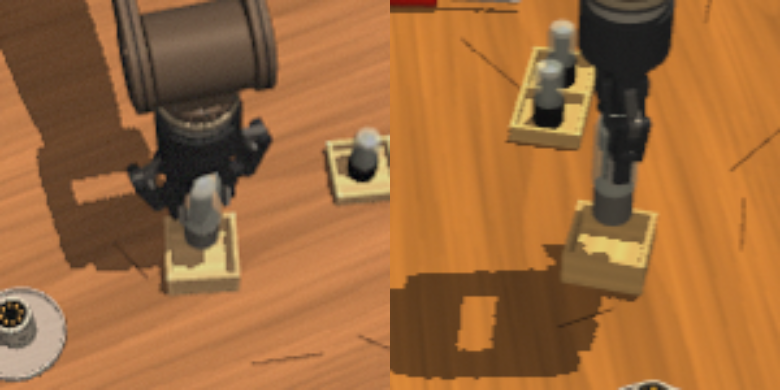

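The rectifier hangs upright over the well in all three views. Lowering.

>>> play_rows --steps '[{"claw": 3.5,"tx": 0.1,"ty": 0.8,"tz": 0,"ax": 0,"ay": 0,"az": 0},{"claw": 3.5,"tx": 0.1,"ty": 1.8,"tz": 0,"ax": 0,"ay": 0,"az": 0},{"claw": 3.5,"tx": 0.1,"ty": 2.8,"tz": 0,"ax": 0,"ay": 0,"az": 0},{"claw": 3.5,"tx": 0.1,"ty": 3.8,"tz": 0,"ax": 0,"ay": 0,"az": 0},{"claw": 3.5,"tx": 0.1,"ty": 4.5,"tz": 0,"ax": 0,"ay": 0,"az": 0},{"claw": 3.5,"tx": 0.1,"ty": 4.8,"tz": 0,"ax": 0,"ay": 0,"az": 0},{"claw": 3.5,"tx": 0.1,"ty": 4.8,"tz": 0,"ax": 0,"ay": 0,"az": 0},{"claw": 3.5,"tx": 0.1,"ty": 4.8,"tz": 0,"ax": 0,"ay": 0,"az": 0}]'

```text
time: 26.05
eef_pos: [0.6358, -0.0117, 0.0651]
tcp_rot: [-0.707, 0.0, 0.0, 0.707]
contact_force: [0.4, -0.2, -2.0]
opening: 0.455
```

>>> play_rows --steps '[{"claw": 3.5,"tx": 0,"ty": 0.2,"tz": 0,"ax": 0,"ay": 0,"az": 0},{"claw": 3.5,"tx": 0,"ty": 0.35,"tz": 0,"ax": 0,"ay": 0,"az": 0},{"claw": 3.5,"tx": 0,"ty": 0.5,"tz": 0,"ax": 0,"ay": 0,"az": 0},{"claw": 3.5,"tx": 0,"ty": 0.6,"tz": 0,"ax": 0,"ay": 0,"az": 0},{"claw": 3.5,"tx": 0,"ty": 0.65,"tz": 0,"ax": 0,"ay": 0,"az": 0},{"claw": 3.5,"tx": 0,"ty": 0.65,"tz": 0,"ax": 0,"ay": 0,"az": 0}]'

```text
time: 26.55
eef_pos: [0.6359, -0.0117, 0.0591]
tcp_rot: [0.707, 0.0, -0.0, -0.707]
contact_force: [0.1, 0.1, -0.0]
opening: 0.458
```

>>> play_rows --steps '[{"claw": 3.5,"tx": 0,"ty": 0.05,"tz": 0,"ax": 0,"ay": 0,"az": 0},{"claw": 3.5,"tx": 0,"ty": 0.1,"tz": 0,"ax": 0,"ay": 0,"az": 0},{"claw": 3.5,"tx": 0,"ty": 0.1,"tz": 0,"ax": 0,"ay": 0,"az": 0},{"claw": 3.5,"tx": 0,"ty": 0.1,"tz": 0,"ax": 0,"ay": 0,"az": 0}]'

```text
time: 26.88
eef_pos: [0.6362, -0.0117, 0.059]
tcp_rot: [0.707, 0.0, 0.0, -0.707]
contact_force: [-1.7, 0.2, 4.8]
opening: 0.458
```

Contact at 4.8 N. Releasing, with enough room to clear the bulb.

>>> play_rows --steps '[{"claw": 4.1,"tx": 0,"ty": 0,"tz": 0,"ax": 0,"ay": 0,"az": 0},{"claw": 4.5,"tx": 0,"ty": 0,"tz": 0,"ax": 0,"ay": 0,"az": 0},{"claw": 5.5,"tx": 0,"ty": 0,"tz": 0,"ax": 0,"ay": 0,"az": 0},{"claw": 7,"tx": 0,"ty": 0,"tz": 0,"ax": 0,"ay": 0,"az": 0},{"claw": 7,"tx": 0,"ty": 0,"tz": 0,"ax": 0,"ay": 0,"az": 0},{"claw": 7,"tx": 0,"ty": -1.5,"tz": 0,"ax": 0,"ay": 0,"az": 0},{"claw": 7,"tx": 0,"ty": -4.5,"tz": 0,"ax": 0,"ay": 0,"az": 0},{"claw": 7,"tx": 0,"ty": -8,"tz": 0,"ax": 0,"ay": 0,"az": 0},{"claw": 7,"tx": 0,"ty": -11.5,"tz": 0,"ax": 0,"ay": 0,"az": 0},{"claw": 8.5,"tx": 0,"ty": -15,"tz": 0,"ax": 0,"ay": 0,"az": 0},{"claw": 8.5,"tx": 0,"ty": -18,"tz": 0,"ax": 0,"ay": 0,"az": 0},{"claw": 8.5,"tx": 0,"ty": -20,"tz": 0,"ax": 0,"ay": 0,"az": 0}]'

```text
time: 27.88
eef_pos: [0.6369, -0.0118, 0.2624]
tcp_rot: [0.707, 0.002, 0.002, -0.707]
contact_force: [0.6, -0.2, 0.1]
opening: 0.998
```

```bash
python3 look.py 11
python3 - <<'E'
from h import *
a,_=cams.read_camera("scene"); b,_=cams.read_camera("side")
cv2.imwrite("pics/a11.png",cv2.resize(a[125:305,100:410],None,fx=2.58,fy=2.58,interpolation=cv2.INTER_CUBIC))
cv2.imwrite("pics/b11.png",cv2.resize(b[110:410,200:400],None,fx=2,fy=2,interpolation=cv2.INTER_CUBIC))
E
```

```text
27.8833 [ 0.6369 -0.0118  0.2624] 0.9984955307982853 [-0.18  0.18  1.65  0.    1.31 -1.75] [ 0.6 -0.2  0.1]
```

View pics/a11.png

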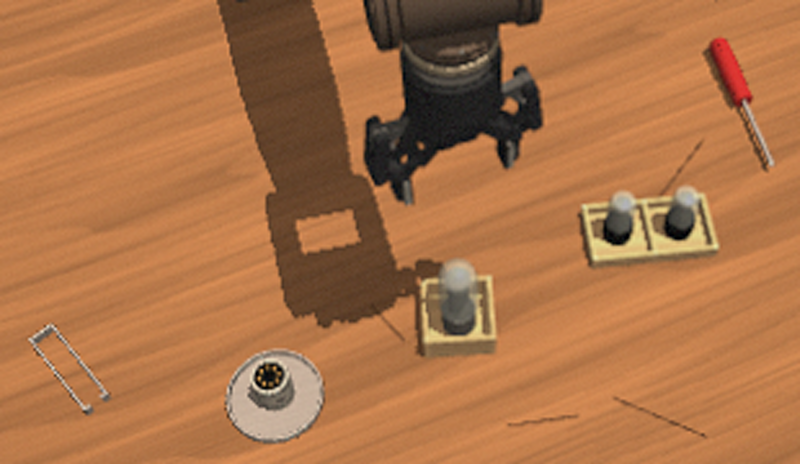

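View pics/b11.png

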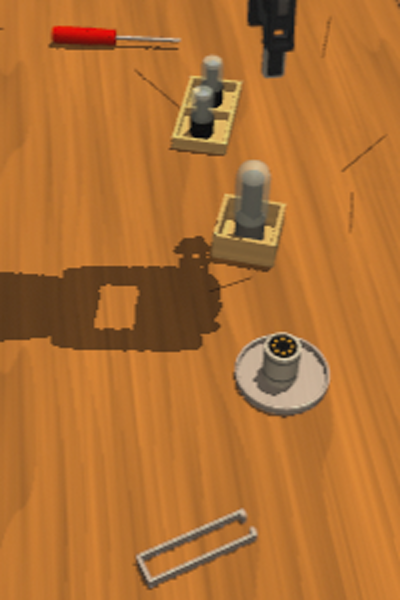

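View pics/w11.png

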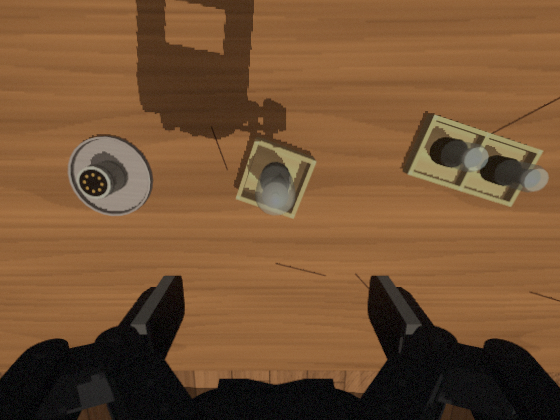

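All four stand in place: octals at (620,220) and (682,215), rectifier at (458,300), adapter at (270,385). The puller and screwdriver are where they were. Handing in.

```bash
python3 -c "
from plant import ctrl
print(ctrl.sign_off())"
```

```text
the job is handed in; nothing more can be done
None
```

The job is handed in at about 28 s on the robot's clock, well under the 106 s limit; the hand-in itself gave no verdict.

- **What I did:** I stood octal_b in the far rack bay, octal_a in the near bay and the adapter in the dish. The rectifier went into the well last. I lowered each piece slowly and released it only once the wrist read about 5–6 N of floor contact.
- **Last checks:** After the final release, all three camera views showed all four pieces upright in their places. The puller and screwdriver looked unmoved in the scene and side views (by eye, not measured), and the gripper was raised clear of everything with its force reading near zero.
- **Disagreements:** The scene camera's first depth fits for the objects were noisy, up to about 3 cm off for the rectifier. I used the side and wrist fits instead, which agreed to within about 3 mm. Nothing failed.

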